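Wedge a two-strip panel tight in the clamping board

ROBOT

A 7-joint arm with a two-finger parallel gripper is mounted at the origin on the work surface. World frame = base frame: x ahead of the robot, y to its left, z up, the work surface at z = 0. Lengths are in m, angles in rad, forces in N, time in s.
With the tool pointing down it reaches from about 0.4 to 0.875 m from the base axis. Payload 6.5 kg.
Tool frame: the origin (TCP) lies on the centre line of the jaws, within the pads' length; the fingertips stand 25 mm ahead of it and the grasp point (between the pads) lies 6 mm ahead of it; z points along the fingers, y is the line along which they close (so a half turn about z gives the same grasp; the last joint's range is limited). The gripper opens to 85 mm and grips with 20 to 120 N. Pads are 22 mm wide; open, the fingers measure 114 mm over their backs; the gripper's body (76 mm by 85 mm) begins 54 mm behind the grasp point. The pads swing forward as they close: fully open they stand 13 mm farther back than shut.
Start: joints at [1.049, 0.536, -0.004, 1.538, 0.003, 1.067, -0.071], TCP at [0.286, -0.584, 0.256] pointing down, gripper open.
Joint ranges: [-2.7, 2.7], [-0.37, 2.16], [-1.27, 1.26], [0.24, 2.4], [-1.31, 4.45], [0.19, 1.91], [-2.76, 2.76]. Speed limits (rad/s): [2.39, 2.39, 3.14, 3.14, 3.14, 3.14, 3.14].

INTERFACE

Orientations are given as [roll, pitch, yaw] about the fixed x, y, z axes, in that order (R = Rz(yaw) Ry(pitch) Rx(roll)).
In Python, from rig import robot gives the robot as it stands. The module is installed in compiled form; this text tells all that it offers. Calls block until the motion is done:
- robot.move_ptp(position, orientation): joint-space move of the TCP to a pose.
- robot.servo_line(position, speed=0.15, frame=None): straight line of the TCP; frame=None keeps the orientation; speed is the mean speed in m/s.
- robot.move_j(angles): joint-space move.
- robot.ungrasp() and robot.clamp(): open the fingers fully, or close them until they stop; the grip force is fixed at half the most.
- robot.pause(seconds).
- robot.solve_ik(position, orientation): joint angles nearest the present ones, or None.
- robot.get_state(): the state.
- robot.capture(name): name is "scene" or "side" or "wrist"; returns the picture (400x640x3 uint8, red, green, blue); there is no depth.
- robot.camera_params(name): a dict with "fx", "fy", "cx", "cy" (pixels), "rvec" (rotation vector, rad) and "tvec" (3), from world to camera coordinates, as OpenCV has them. Camera axes: x right, y down, z forward; pixel columns grow to the right and rows downward; lengths in m; the calibration is good to about 2 mm. A picture is of the moment at which its call begins: read the wrist's pose just before it. camera_params takes no time and is no camera call; for the wrist camera it gives the pose at the moment of the call.
A pose or a line that the arm cannot do raises robot.Unreachable and nothing moves.
- robot.finish_job(): hands the job in; it is judged then, once.
Trained networks look in the newest picture that a camera, given by its name, has taken for a name from the list of things; names that differ only in an ending like _2 or _b are one class to them, and where a whole thing is asked for, a point or a joint stands for the part that bears it (a point fixed in the world has none). Each returns a list of dicts, best first, with "p" (0 to 1); they miss things now and then, are a little off and sometimes report something else, mostly with a low value. They report only what shows in the picture. A call takes as long as a camera call.
- robot.spot_in(camera, query): "pixel" ([column, row] in pixels, amid what is visible of it).
- robot.regions_of(camera, query): "region" (400x640 bool, what is visible of it) and "pixel" ([column, row] in pixels, amid what is visible of it).
- robot.landmark_of(camera, query): "pixel" ([column, row] in pixels: a listed point, or the origin of a listed thing).
The state is a dict: "time_s": time; "joint_positions": joint angles; "qd": joint speeds; "tau": joint torques, N m; "ee_pos": TCP position; "ee_rot": TCP orientation; "contact_force": force on the tool from outside, world axes, zero at the start; "ft_torque": the same for the moment, N m; "opening": opening from 0.0 (shut) to 1.0 (fully open); "grasp_force": force on a finger pad.
Only numpy, scipy, OpenCV 4.12 (cv2) and the standard library are available. Lean on these libraries where they do the work, as an engineer would, in place of code of your own. Each camera call takes 0.05 s, during which the arm holds its last target. There are 200 camera calls.

TASK

Clamp up the two pine strips on the wedge board: set the long tapered wedge, thin end first, into the gap between the near strip and the angled cleat, and let go of it while it is still loose. Then take the mallet and tap the wedge in until it sits really tight and the joint between the strips is closed, but go gently: too hard bruises the pine. Lay the mallet back down flat on the table beside the board, and leave everything else where it is.

Things in the scene. Friction and masses are not known exactly. Their poses are not given: they have to be found in the camera images.
- board: Wedge clamping board, fixed to the table: white base 210 (x) x 320 (y, from -170 to +150) x 15 mm; origin on its underside, so its top is at z = 15 mm. The hardwood bars on it are 16 mm high (tops 31 mm above the origin): a fence on the +x side, working face at x = +80 mm, y = -90 to +150; an end stop for the strips at y = +130; an angled cleat on the -x side. The wedge is driven towards +y.
- board_mouth (a point): On top of the base at the wide mouth of the wedge gap, board x = 0, y = -75 mm, where the cleat begins; the near strip's edge comes to x = 0 when the joint is closed. The base goes on to y = -170 and carries the wedge there.
- board_gap (a point): On top of the base at board x = 0, y = 0. Here the closed gap is 21.5 mm wide (+-2). The cleat, 28 mm wide, y = -75 to +75, has a face sloping 1 in 10, so the gap narrows by 0.1 mm per mm towards +y, like the wedge. The cleat is bolted through slots and set by hand: its +-2 mm, unmeasured, shift the place where the wedge grows tight by +-20 mm, so that must be felt.
- strip_far: Pine strip 40 (x) x 200 (y) x 16 mm, about 75 g, loose, lying on the board next to the fence, 0 to 3 mm from it; origin = centre of its underside. Pushed against the fence it lies at x = +60 mm in the board's frame.
- strip_near: The second pine strip, of the same size and loose, lying on the board between the far strip and the gap for the wedge, 0 to 4 mm from the far strip. Origin = centre of its underside; with the joint closed it lies at x = +20 mm in the board's frame.
- wedge: Dark hardwood wedge, 85 g, 165 mm long (its y), 36 mm high, 16 mm wide at the thin end (+y), 32.5 mm at the butt (-y). Origin on the underside at mid-length (24 mm wide there); straight side x = +12 mm (goes against the near strip), other side slopes 1 in 10, from x = -4 mm at the thin end to -20.5 mm at the butt. In the board its upper 20 mm stand above strips and cleat.
- wedge_thin (a point): Middle of the wedge's thin end face. When tight it lies about 55 mm (35 to 75) beyond board y = 0.
- wedge_butt (a point): Middle of the wedge's butt, the face to tap, 32.5 wide x 36 mm high; when tight it is 15 to 55 mm outside the mouth. The wedge slides freely till it meets both sides, then resists within a mm or two, so drive it slowly. The side force comes to about the push (0.8 to 1.3 times) and stays, held by friction. A slow push of about 15 N makes it tight; tight is over 10 N of side force, the pine bruises at 28 N.
- mallet: Beech mallet of about 260 g lying on the table: head 50 (x) x 90 (y) x 46 mm high with striking faces at y = +45 and -45 mm, origin = centre of the head's underside; handle 24 x 24 mm in section, 150 mm long, from x = -25 to -175 mm, its axis 23 mm above the origin. It balances in the head; the handle can be gripped across (along y) close to the head, 40 mm or so from the origin.
- tape: Bystander, to be left alone: roll of white masking tape lying flat, 64 mm across, 19 mm high.
- offcut: Bystander, to be left alone: pine offcut, 70 x 45 x 22 mm.
- sanding_block: Bystander, to be left alone: cork sanding block, 100 x 60 x 30 mm.
- glue: Bystander, to be left alone: white glue bottle, 52 mm across, 130 mm tall, closed.
- try_square: Bystander, to be left alone: try square lying flat: dark wooden stock 20 x 110 x 16 mm along its y, steel blade 150 mm long towards its -x.
- pencil: Bystander, to be left alone: pencil, 170 mm long, 8 mm thick.
- mug: Bystander, to be left alone: blue mug, 80 mm across, 95 mm tall, empty.

How it is judged:
By the outcome, as a careful person would: the job done as asked, in the order asked, and still so for the second after the job is handed in, with the robot touching nothing.
It also fails if it takes over 67 s, if anything falls off the work surface, if the arm or the gripper's body presses on something with over 40 N, if the wrist force passes 120 N, or if a joint passes its speed limit or range.

## Working session

There is one attempt and no reset: what is moved stays moved. The work goes in short steps, each a Python script; the robot and the scene stay as the last script left them, time stands still between calls to the robot, and variables do not carry over. Pictures are saved under pics/ and viewed, at most 10 in all, crops included, and the job is handed in when it is done.

```bash
mkdir -p pics; cat > h.py <<'E'
import numpy as np, cv2
from rig import robot
def ray(cam,px,z,cp=None):
    c=cp or robot.camera_params(cam)
    R=cv2.Rodrigues(np.array(c["rvec"],float))[0]; t=np.array(c["tvec"],float).ravel()
    d=R.T@np.array([(px[0]-c["cx"])/c["fx"],(px[1]-c["cy"])/c["fy"],1.]); o=-R.T@t
    return o+d*(z-o[2])/d[2]
def save(n,im): cv2.imwrite(f"pics/{n}.png",im[:,:,::-1])
E
python3 - <<'E'
from h import *
s=robot.get_state(); print(s["time_s"],s["ee_pos"],s["ee_rot"])
Z=dict(board=0,board_mouth=.015,board_gap=.015,strip_far=.015,strip_near=.015,wedge=0,wedge_thin=.018,wedge_butt=.018,mallet=0)
ims=[]
for c in("scene","side"):
    im=robot.capture(c).copy()
    for q,z in Z.items():
        r=robot.landmark_of(c,q)
        for k in r[:2]: print(c,q,round(k["p"],2),np.round(k["pixel"]),np.round(ray(c,k["pixel"],z),3))
    ims.append(im)
save("a",ims[0]);save("b",ims[1])
print(robot.get_state()["time_s"])
E
```

```text
0.0 [ 0.28585575 -0.58310168  0.25541116] [-3.13981898e+00  9.57398897e-05  4.55872022e-01]
scene board 0.73 [354. 223.] [0.565 0.124 0.   ]
scene board_mouth 0.71 [328. 213.] [0.578 0.048 0.015]
scene board_mouth 0.35 [227. 244.] [ 0.781 -0.147  0.015]
scene board_gap 0.77 [355. 226.] [0.582 0.131 0.015]
scene strip_far 0.86 [361. 238.] [0.611 0.16  0.015]
scene strip_far 0.6 [318. 153.] [ 0.398 -0.068  0.015]
scene strip_near 0.71 [363. 231.] [0.587 0.156 0.015]
scene wedge 0.9 [219. 140.] [ 0.476 -0.372  0.   ]
scene wedge 0.42 [364. 231.] [0.577 0.157 0.   ]
scene wedge_thin 0.67 [205. 159.] [ 0.569 -0.359  0.018]
scene wedge_butt 0.62 [227. 123.] [ 0.417 -0.376  0.018]
scene wedge_butt 0.52 [360. 241.] [0.621 0.163 0.018]
scene mallet 0.9 [251. 171.] [ 0.535 -0.224  0.   ]
scene mallet 0.73 [431. 186.] [0.352 0.274 0.   ]
side board 0.8 [304. 244.] [ 0.573  0.121 -0.   ]
side board_mouth 0.84 [311. 218.] [0.587 0.055 0.015]
side board_gap 0.66 [302. 238.] [0.578 0.118 0.015]
side strip_far 0.7 [274. 243.] [0.631 0.159 0.015]
side strip_far 0.7 [302. 245.] [0.569 0.134 0.015]
side strip_near 0.56 [292. 247.] [0.587 0.151 0.015]
side strip_near 0.3 [303. 244.] [0.567 0.133 0.015]
side wedge 0.6 [400. 138.] [ 0.493 -0.343  0.   ]
side wedge_thin 0.7 [381. 125.] [ 0.56  -0.351  0.018]
side wedge_thin 0.46 [436. 135.] [ 0.399 -0.379  0.018]
side wedge_butt 0.69 [438. 133.] [ 0.398 -0.391  0.018]
side mallet 0.79 [373. 163.] [ 0.526 -0.21   0.   ]
1.0
```

View pics/a.png

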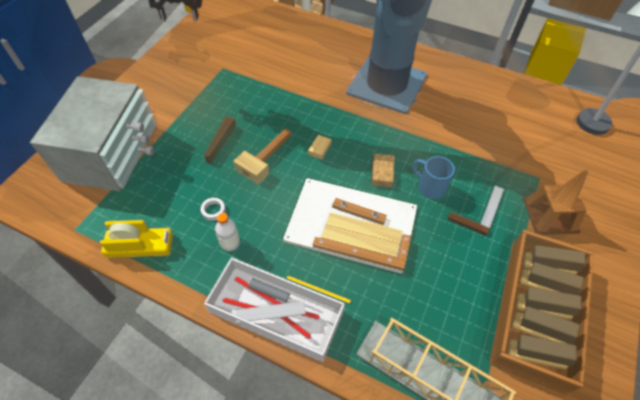

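View pics/b.png

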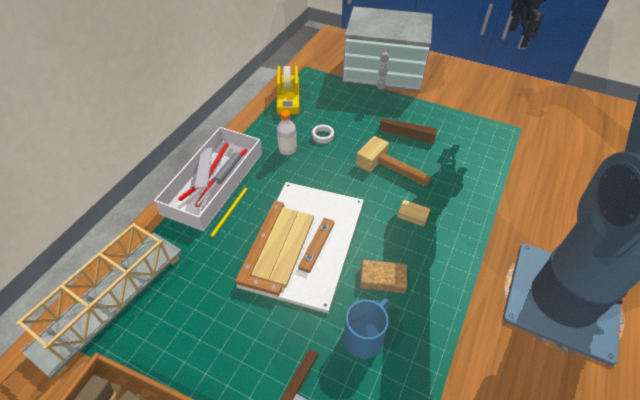

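Scene view: the wedge is at about (219,140), with its thin end at (207,158). The mallet head is at (251,167), with its handle end at (288,133). The board's white corners are at (310,181), (416,206), (410,270) and (285,240). The board axes nearly match the world axes, and the detections agree with this. Next I'll look from closer with the wrist camera.

```bash
python3 - <<'E'
from h import *
for px in [(310,181),(416,206),(410,270),(285,240)]: print(np.round(ray("scene",px,.015),3))
Z=dict(wedge=0,wedge_thin=.018,wedge_butt=.018,mallet=0,board=0,board_mouth=.015,board_gap=.015,strip_far=.015,strip_near=.015)
def look(n,pos,qs):
    robot.move_ptp(pos,[np.pi,0,0]); robot.pause(.2)
    cp=robot.camera_params("wrist"); im=robot.capture("wrist").copy(); save(n,im)
    R=cv2.Rodrigues(np.array(cp["rvec"],float))[0]; print("cam",np.round(-R.T@np.ravel(cp["tvec"]),3),cp["fx"])
    for q in qs:
        for k in robot.landmark_of("wrist",q)[:2]: print(q,round(k["p"],2),np.round(k["pixel"]),np.round(ray("wrist",k["pixel"],Z[q],cp),4))
    np.save(f"pics/{n}.npy",dict(cp))
look("w2",[.56,.05,.36],list(Z)[4:])
look("w1",[.46,-.28,.36],list(Z)[:4])
s=robot.get_state();print(s["time_s"],s["ee_rot"],s["joint_positions"])
E
```

```text
[ 0.502 -0.044  0.015]
[0.449 0.258 0.015]
[0.641 0.308 0.015]
[ 0.704 -0.017  0.015]
cam [0.63  0.049 0.477] 317.13563132273
board 0.66 [273. 147.] [0.5694 0.1233 0.    ]
board 0.51 [249. 110.] [0.6227 0.1562 0.    ]
board_gap 0.65 [269. 151.] [0.5661 0.1272 0.015 ]
board_gap 0.48 [320. 140.] [0.5816 0.0523 0.015 ]
strip_far 0.65 [246. 111.] [0.6225 0.1573 0.015 ]
strip_near 0.64 [250. 140.] [0.5825 0.1541 0.015 ]
strip_near 0.29 [499. 172.] [ 0.5354 -0.2124  0.015 ]
cam [ 0.53  -0.28   0.477] 317.13563132273
wedge 0.72 [376. 141.] [ 0.4802 -0.3577  0.    ]
wedge_thin 0.56 [376.  77.] [ 0.5676 -0.351   0.018 ]
wedge_butt 0.84 [390. 195.] [ 0.4007 -0.3804  0.018 ]
mallet 0.98 [283. 100.] [ 0.5381 -0.2211  0.    ]
5.725 [-3.14156480e+00 -1.16530219e-05  4.04412352e-04] [ 0.67012715  0.26007631 -0.25299381  1.69631219  0.06924695  1.1939539
 -1.17060913]
```

View both.

```bash
python3 -c "
import cv2
for n,(a,b,c,d) in dict(w1=(230,390,0,260),w2=(170,420,20,240)).items():
    i=cv2.imread(f'pics/{n}.png')[c:d,a:b]; f=min(800/(b-a),600/(d-c)); f=int(f*2)/2; cv2.imwrite(f'pics/{n}c.png',cv2.resize(i,None,fx=f,fy=f,interpolation=cv2.INTER_CUBIC)); print(n,f)
"
```

```text
w1 2.0
w2 2.5
```

View pics/w1.png

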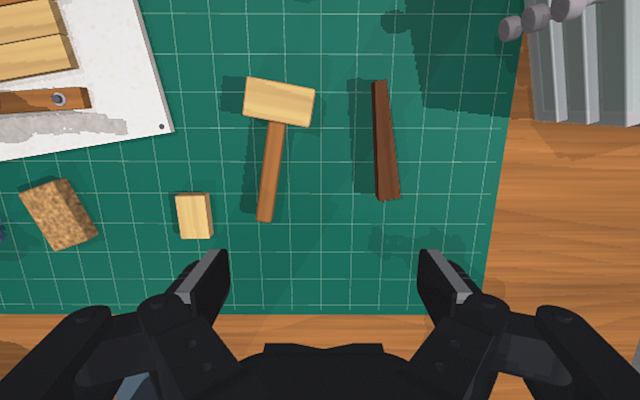

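View pics/w2c.png

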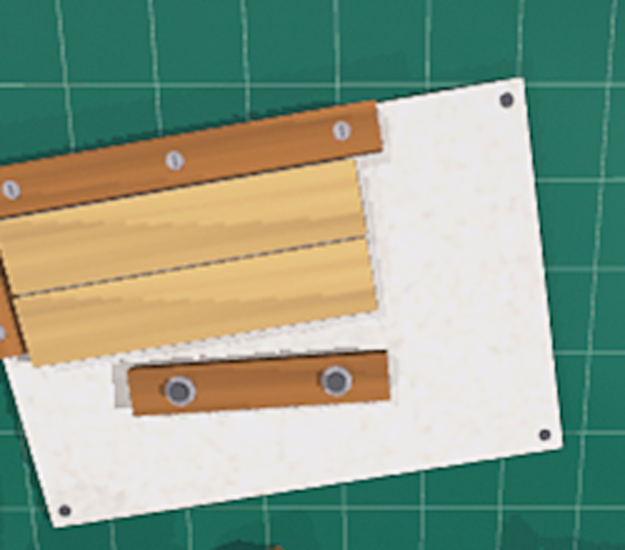

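Wrist view 1 shows the wedge at (373–400, 80–200) and the mallet head corners at (247,76), (315,88), (311,127) and (243,114), with the handle end at (264,221). In wrist view 2 (crop) the base corners are at (523,78), (563,447) and (53,527), the cleat starts at (387,352), and the strip ends are at (358,158) to (378,311).

```bash
python3 - <<'E'
from h import *
from scipy.optimize import least_squares as ls
c1=np.load("pics/w1.npy",allow_pickle=True).item();c2=np.load("pics/w2.npy",allow_pickle=True).item()
def P(c,px,z): return ray("wrist",px,z,c)
def w2(p,z): return P(c2,(170+(p[0]+.5)/2.5-.5,20+(p[1]+.5)/2.5-.5),z)
def fit(obj,wor):
    obj=np.array(obj)/1e3; wor=np.array(wor)[:,:2]
    R=lambda a:np.array([[np.cos(a),-np.sin(a)],[np.sin(a),np.cos(a)]])
    g=lambda v:((obj@R(v[2]).T+v[:2])-wor).ravel()
    i=wor.mean(0); s=min((ls(g,[*i,a]) for a in(-2,-1,0,1,2)),key=lambda s:s.cost)
    print(np.round(s.x,4),"yaw deg",np.degrees(s.x[2]).round(2),"res mm",np.round(s.fun*1e3,1)); return s.x
print("board");b=fit([(105,-170),(-105,-170),(-105,150),(80,-90)],[w2((523,78),.015),w2((563,447),.015),w2((53,527),.015),w2((382,152),.031)])
ca,sa=np.cos(b[2]),np.sin(b[2])
def inb(p): d=np.array(p[:2])-b[:2]; return np.round(1e3*np.array([ca*d[0]+sa*d[1],-sa*d[0]+ca*d[1]]),1)
for n,p in dict(far_o=(358,158),jt=(365,237),near_e=(378,311),near_o=(35,366),cl_o=(387,352),cl_i=(130,368),cl_c=(391,400)).items(): print(n,inb(w2(p,.031)))
print("wedge");fit([(12,82.5),(12,-82.5),(-4,82.5),(-20.5,-82.5)],[P(c1,(386,80),.036),P(c1,(400,198),.036),P(c1,(372,82),.0),P(c1,(379,200),.0)])
for p,z in [((386,80),.036),((400,198),.036),((372,82),0),((379,200),0)]: print(np.round(P(c1,p,z),4))
print("mallet");fit([(25,45),(25,-45),(-25,-45),(-25,45),(-175,0)],[P(c1,(247,76),.046),P(c1,(315,88),.046),P(c1,(311,127),.046),P(c1,(243,114),.046),P(c1,(264.5,221),.035)])
E
```

```text
board
[0.5689 0.1246 0.1633] yaw deg 9.36 res mm [ 0.5  0.  -0.9  0.2 -0.8  0.3  1.2 -0.5]
far_o [ 78.  -76.2]
jt [ 37.4 -73. ]
near_e [ -3.2 -73.4]
near_o [ -2.1 124.4]
cl_o [-26.8 -74.7]
cl_i [-12.   71.3]
cl_c [-54.6 -72.5]
wedge
[ 0.4788 -0.3674 -1.3724] yaw deg -78.63 res mm [-0.5 -1.3 -1.6 -4.2 -3.6  1.4  5.8  4.1]
[ 0.5626 -0.3616  0.036 ]
[ 0.4019 -0.3912  0.036 ]
[ 0.5625 -0.3486  0.    ]
[ 0.3881 -0.3676  0.    ]
mallet
[ 0.5356 -0.2222 -0.1689] yaw deg -9.68 res mm [ 1.7  0.2  0.8 -1.9  0.6  1.  -0.7  0.4 -2.4  0.2]
```

```bash
cat >> h.py <<'E'
from scipy.optimize import minimize
from scipy.spatial.transform import Rotation as Rot
B=np.array([.5689,.1246,.1633])
WV=np.array([(x,y,z) for z in(0,.036) for x,y in((.012,.0825),(.012,-.0825),(-.0205,-.0825),(-.004,.0825))])
def bw(x,y):
    c,s=np.cos(B[2]),np.sin(B[2]); return B[:2]+np.array([c*x-s*y,s*x+c*y])/1e3
def fitwedge(cp,mask,v0,z,keep=None):
    """pose (x,y,yaw) of the wedge at height z from its silhouette"""
    K=np.array([[cp["fx"],0,cp["cx"]],[0,cp["fy"],cp["cy"]],[0,0,1.]]); S=4
    m=cv2.GaussianBlur(cv2.resize(mask.astype(np.float32),None,fx=S,fy=S),(0,0),3)
    kp=np.ones_like(m) if keep is None else cv2.resize(keep.astype(np.float32),None,fx=S,fy=S)
    def f(v):
        W=WV@Rot.from_euler("z",v0[2]+v[2]/80).as_matrix().T+[v0[0]+v[0]/1e3,v0[1]+v[1]/1e3,z]
        p=cv2.projectPoints(W,np.array(cp["rvec"],float),np.array(cp["tvec"],float),K,None)[0]
        h=cv2.convexHull((p*S).astype(np.float32)); r=np.zeros_like(m)
        cv2.fillConvexPoly(r,np.round(h*16).astype(np.int32),1.,shift=4)
        return float((np.abs(cv2.GaussianBlur(r,(0,0),3)-m)*kp).sum()/m.sum())
    s=min((minimize(f,[0,0,0],method="Nelder-Mead",options=dict(initial_simplex=np.array([[0,0,0],[a,0,0],[0,a,0],[0,0,a]])+.5)) for a in(4,-3)),key=lambda s:s.fun)
    return np.array([v0[0]+s.x[0]/1e3,v0[1]+s.x[1]/1e3,v0[2]+s.x[2]/80]),s.fun
def tool(yaw): return [np.pi,0,yaw]
E
python3 - <<'E'
from h import *
w=np.array([.4788,-.3674,-1.3724]); d=np.radians(2.86)
a=w[2]+np.pi/2-d
robot.move_ptp([w[0],w[1],.2],tool(a)); robot.pause(.2)
cp=robot.camera_params("wrist"); im=robot.capture("wrist").copy(); save("w3",im)
for q,z in(("wedge_thin",.018),("wedge_butt",.018),("wedge",0)):
    for k in robot.landmark_of("wrist",q)[:1]: print(q,round(k["p"],2),np.round(k["pixel"]),np.round(ray("wrist",k["pixel"],z,cp),4))
r=robot.regions_of("wrist","wedge")
for k in r[:2]: print(k["p"],k["pixel"],k["region"].sum(),np.argwhere(k["region"]).min(0),np.argwhere(k["region"]).max(0))
np.savez("pics/w3.npz",m=r[0]["region"],cp=dict(cp))
v,c=fitwedge(cp,r[0]["region"],w,0); print(v,np.degrees(v[2]),c)
s=robot.get_state(); print(s["time_s"],s["ee_pos"],s["ee_rot"],s["joint_positions"])
p=bw(-17.2,-124.5); print(p,robot.solve_ik([*p,.1],tool(B[2]+np.pi/2-d)),robot.solve_ik([*p,.1],tool(B[2]-np.pi/2-d)))
E
```

```text
wedge_thin 0.65 [321. 253.] [ 0.4028 -0.3777  0.018 ]
wedge_butt 0.67 [319. 256.] [ 0.3999 -0.3763  0.018 ]
wedge 0.9 [316. 173.] [ 0.4825 -0.3606  0.    ]
0.71 [320.3, 190.3] 4557 [ 89 304] [264 336]
[ 0.4810593  -0.36608248 -1.38673135] -79.45385361066224 0.043412912636995316
6.9333 [ 0.47899178 -0.36733232  0.20054189] [ 3.14103511e+00 -5.37642672e-04  1.48674506e-01] [ 0.73724155  0.53093285 -0.21545202  1.70530946  0.13666309  0.91925281
 -0.95452555]
[ 0.57216944 -0.00103996] [ 0.31764157  0.68486248 -0.53410858  1.82576656  0.48427596  0.76381055
 -0.3616075 ] [-0.70006641  0.83534344  0.90100399  1.88664239 -0.86568723  0.8684798
 -2.37613961]
```

View pics/w3.png

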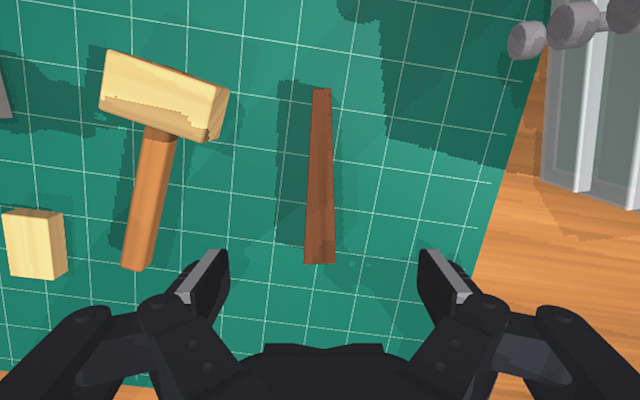

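Wrist view 3 shows the wedge from (320,88) at the thin end to (320,264) at the butt, centred between the jaws. The silhouette fit agrees to about 2 mm, so I'll grasp it.

```bash
python3 - <<'E'
from h import *
w=np.array([.4811,-.3661,-1.3867]); d=np.radians(2.86)
a=w[2]+np.pi/2-d
robot.move_ptp([w[0],w[1],.11],tool(a)); robot.servo_line([w[0],w[1],.040],.1)
robot.clamp(); s=robot.get_state(); print(s["opening"],s["grasp_force"],s["ee_pos"],s["contact_force"])
robot.servo_line([w[0],w[1],.12],.15)
T=bw(-17.2,-140); 
robot.move_ptp([*T,.14],tool(B[2]+np.pi/2-d)); robot.pause(.3)
cp=robot.camera_params("wrist"); im=robot.capture("wrist").copy(); save("w4",im)
r=robot.regions_of("wrist","wedge")
for k in r[:2]: print(k["p"],k["pixel"],k["region"].sum(),np.argwhere(k["region"]).min(0),np.argwhere(k["region"]).max(0))
s=robot.get_state(); print(s["time_s"],s["ee_pos"],s["ee_rot"],s["opening"],s["grasp_force"],s["contact_force"])
np.savez("pics/w4.npz",m=r[0]["region"],cp=dict(cp),p=s["ee_pos"])
v,c=fitwedge(cp,r[0]["region"],np.array([*s["ee_pos"][:2],B[2]]),s["ee_pos"][2]-.040); print(v,"yaw rel board deg",np.degrees(v[2]-B[2]),c, T)
E
```

```text
0.2697091070317341 59.33970140526071 [ 0.48138555 -0.36628626  0.04048048] [0.14328061 0.13517003 5.13343773]
0.95 [322.0, 214.0] 14556 [ 66 294] [348 354]
11.2667 [ 0.57469462 -0.0167331   0.14000988] [-3.14158628e+00  1.54895423e-04  1.68342011e+00] 0.2709780357697703 58.73951866524294 [ 0.44651139 -0.28047408 -0.70130835]
[ 0.57417412 -0.01704876  0.16916135] yaw rel board deg 0.3358304307851504 0.25971266627311707 [ 0.57468935 -0.01633376]
```

View pics/w4.png

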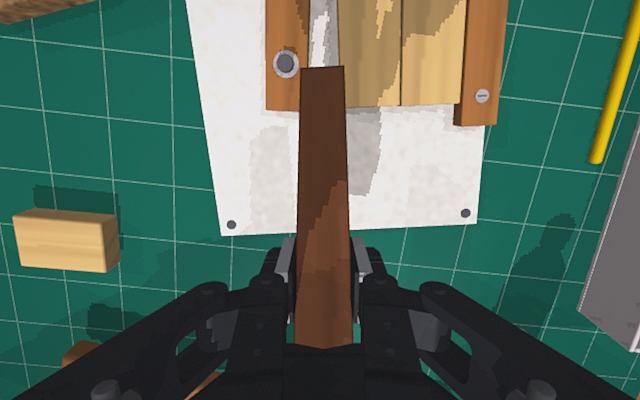

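Wrist view 4 shows the wedge held straight, with its thin end at (300–343, 67) pointing at the gap mouth. The cleat corner is at (266,108) and the near strip corner at (345,108). I'll refit using only the part the fingers don't hide.

```bash
python3 - <<'E'
from h import *
f=np.load("pics/w4.npz",allow_pickle=True); cp=f["cp"].item(); p=f["p"]
keep=np.zeros((400,640)); keep[:235]=1
v,c=fitwedge(cp,f["m"],np.array([*p[:2],B[2]]),p[2]-.040,keep); print(v,np.degrees(v[2]-B[2]),c)
co,si=np.cos(B[2]),np.sin(B[2]); d=v[:2]-p[:2]; print("offset in board axes mm",1e3*np.array([co*d[0]+si*d[1],-si*d[0]+co*d[1]]))
d=p[:2]-B[:2];print(1e3*np.array([co*d[0]+si*d[1],-si*d[0]+co*d[1]]))
for n,px in dict(cl=(266,108),st=(345,108),fe=(455,125)).items():
    d=ray("wrist",px,.031,cp)[:2]-B[:2]; print(n,1e3*np.array([co*d[0]+si*d[1],-si*d[0]+co*d[1]]))
E
```

```text
[ 0.57407779 -0.01699616  0.16757534] 0.24495871631567703 0.014733070507645607
offset in board axes mm [-0.65138906 -0.15928583]
[ -17.2597243  -140.39488573]
cl [-53.92606444 -70.81577245]
st [  0.20472815 -73.55066595]
fe [ 76.29010355 -88.79837161]
```

```bash
python3 - <<'E'
from h import *
o=np.array([-16.5,0.2]); 
def q(x,y,z): return [*bw(x+.65,y+.2),z]
d=np.radians(2.86)
robot.servo_line(q(-17.2,-163,.09),.15,frame=None)
f0=robot.get_state()["contact_force"]
robot.servo_line(q(-17.2,-163,.0565),.06)
robot.pause(.1);print(robot.get_state()["contact_force"]-f0)
for y in(-150,-140,-132,-125):
    robot.servo_line(q(-17.2,y,.0565),.06); df=robot.get_state()["contact_force"]-f0; print(y,np.round(df,1))
    if np.hypot(df[0],df[1])>5: print("contact");break
else:
    for z in(.056,.0555,.055,.0545):
        robot.servo_line(q(-17.2,y,z),.02); df=robot.get_state()["contact_force"]-f0; print(z,np.round(df,1))
        if df[2]>1.5: break
    robot.ungrasp(); robot.servo_line(q(-17.2,y,.13),.15); robot.pause(.1)
    robot.move_ptp(q(-17.2,-150,.2),[np.pi,0,B[2]+np.pi/2-d])
cp=robot.camera_params("wrist"); im=robot.capture("wrist").copy(); save("w5",im)
r=robot.regions_of("wrist","wedge"); s=robot.get_state(); print(s["time_s"],s["opening"],s["ee_pos"])
v,c=fitwedge(cp,r[0]["region"],np.array([*bw(-17,-125),B[2]]),.015); print(v,np.degrees(v[2]-B[2]),c,bw(-17.2,-125))
E
```

```text
[ 0.06158023 -0.00601556  0.40157424]
-150 [-0.7  0.5 -0.4]
-140 [ 0.6 -0.6  0.5]
-132 [-0.8 -0.4 -0.2]
-125 [0.3 0.2 0. ]
0.056 [-0.3  0.3  0. ]
0.0555 [-0.4 -0.8  1.5]
0.055 [-1.2 -0.9  6.3]
16.45 0.9965321317054449 [ 0.5758761  -0.02566726  0.19863504]
[ 0.57271202 -0.0012784   0.16970402] 0.36692319495200537 0.03988403454422951 [ 0.57225072 -0.00153331]
```

View pics/w5.png

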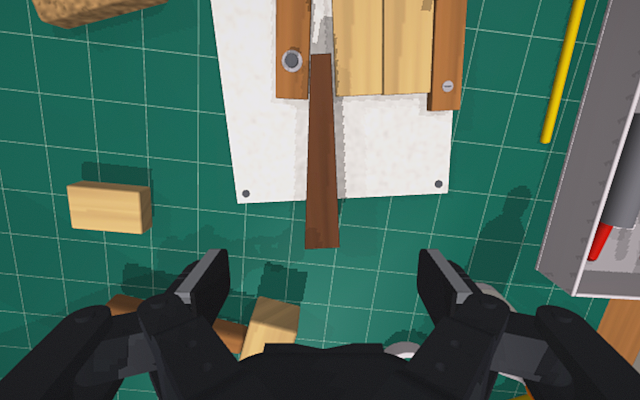

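Wrist view 5 shows the wedge released and resting in the mouth, thin end at (321,55) and butt at (322,247). There is clearance on both sides, and the fit gives origin (-17,-125) in the board frame. Next is the mallet.

```bash
python3 - <<'E'
from h import *
for n,px,z in(("tape",(213,208),.019),("glue",(229,247),0),("offcut",(319,148),.022)): print(n,ray("scene",px,z))
m=np.array([.5356,-.2222,-.1689])
g=m[:2]+Rot.from_euler("z",m[2]).as_matrix()[:2,0]*-.041
robot.move_ptp([*g,.13],tool(m[2])); 
cp=robot.camera_params("wrist"); robot.capture("wrist")
for k in robot.landmark_of("wrist","mallet")[:1]: print("mallet",k["p"],k["pixel"],ray("wrist",k["pixel"],0,cp))
robot.servo_line([*g,.033],.1); robot.clamp()
s=robot.get_state(); print(s["opening"],s["grasp_force"],s["contact_force"])
robot.servo_line([*g,.12],.15)
robot.move_ptp([*bw(-55,-277),.12],tool(B[2])); robot.pause(.2)
cp=robot.camera_params("wrist"); im=robot.capture("wrist").copy(); save("w6",im); sd=robot.capture("side")
cv2.imwrite("pics/s6.png",cv2.resize(sd[90:270,270:510,::-1],None,fx=3,fy=3,interpolation=cv2.INTER_CUBIC))
s=robot.get_state(); print(s["time_s"],s["ee_pos"],s["ee_rot"],s["opening"],s["grasp_force"],s["contact_force"],s["ft_torque"])
E
```

```text
tape [ 0.70523823 -0.24031004  0.019     ]
glue [ 0.78146612 -0.14428959  0.        ]
offcut [ 0.38366333 -0.0724353   0.022     ]
mallet 0.8 [320.8, 145.3] [ 0.5351267  -0.21984043  0.        ]
0.27261942748608653 58.80594491958618 [-1.0435536   1.49384647  5.85615914]
20.9 [ 0.55891147 -0.15858454  0.11969194] [3.14132742e+00 9.80612707e-04 1.61760759e-01] 0.26895162682689183 58.80348801612854 [ 0.61111472 -0.48422919 -4.11940285] [-0.00455086  0.06907641  0.04485347]
```

View pics/w6.png

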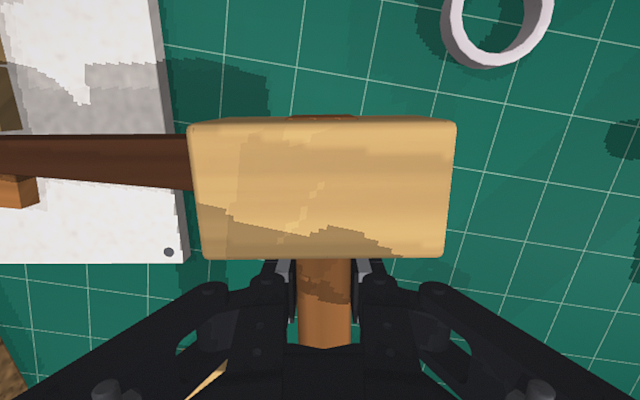

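View pics/s6.png

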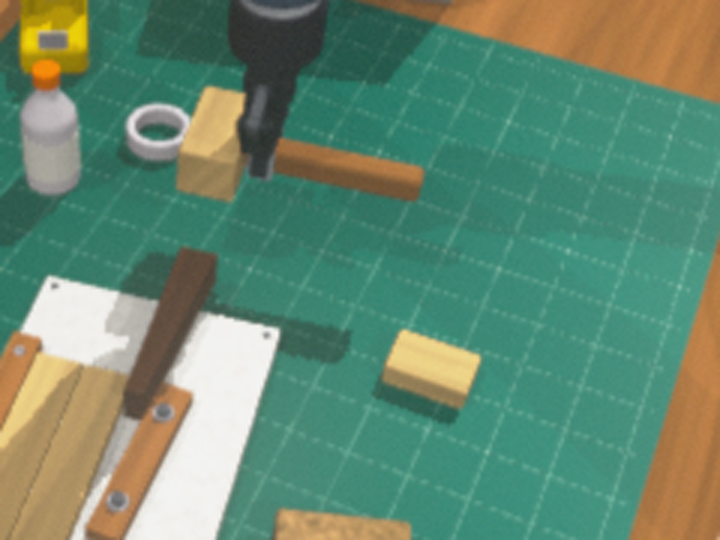

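The mallet is held level and square: the head spans (190–456, 120–258) in wrist view 6, with the wedge butt to its left. The side view agrees, and the offcut lies below the handle's path. I'll push slowly with force feedback.

```bash
cat > push.py <<'E'
from h import *
Z=.056; yb=np.array([-np.sin(B[2]),np.cos(B[2]),0])
robot.servo_line([*bw(-55,-277),Z],.1); robot.pause(.2)
t=np.mean([robot.get_state()["contact_force"] for _ in range(3)],0)
F=lambda:-float((robot.get_state()["contact_force"]-t)@yb)
y=-277.; robot.servo_line([*bw(-55,-258),Z],.05); y=-258.
log=[]; pk=0
while y<-110:          # head centre; wedge thin end = y+45+165
    thin=y+210; f=F(); log.append((round(thin,1),round(f,1)))
    if f>3: robot.pause(.06); f=F(); log.append(("s",round(f,1)))
    if f>16: break
    st=3. if (thin<15 and f<3) else .6 if f<4 else .25 if f<11 else .15
    y+=st; robot.servo_line([*bw(-55,y),Z],.05 if st>1 else .012)
robot.pause(.3); s=robot.get_state()
print(log[:8],log[-45:]); print("end",y,F(),s["time_s"],s["ee_pos"],s["ft_torque"])
E
python3 push.py
```

```text
[(-48.0, 0.6), (-45.0, 0.5), (-42.0, -0.2), (-39.0, 0.2), (-36.0, -0.1), (-33.0, -0.7), (-30.0, -0.2), (-27.0, -0.2)] [('s', 9.0), (44.5, 9.2), ('s', 9.8), (44.7, 10.4), ('s', 10.0), (45.0, 10.5), ('s', 9.9), (45.2, 10.6), ('s', 10.5), (45.5, 11.2), ('s', 10.9), (45.7, 11.7), ('s', 11.5), (45.9, 11.3), ('s', 11.5), (46.0, 13.1), ('s', 12.2), (46.2, 12.5), ('s', 13.3), (46.3, 13.2), ('s', 13.7), (46.5, 13.7), ('s', 13.6), (46.6, 13.1), ('s', 13.2), (46.8, 14.3), ('s', 14.1), (46.9, 14.2), ('s', 13.2), (47.1, 14.3), ('s', 14.7), (47.2, 15.5), ('s', 16.0), (47.4, 15.0), ('s', 15.2), (47.5, 15.0), ('s', 15.1), (47.7, 15.6), ('s', 14.6), (47.8, 15.8), ('s', 15.5), (48.0, 14.6), ('s', 15.9), (48.1, 16.2), ('s', 16.8)]
end -161.85000000000016 15.281303308494122 48.8417 [ 0.54108791 -0.04969105  0.05620217] [-3.2773381  -0.44685927 -0.69590306]
```

```bash
python3 - <<'E'
from h import *
robot.servo_line([*bw(-55,-185),.056],.08)
robot.servo_line([*bw(-55,-225),.11],.2)
m=np.array([.5356,-.195,-.12]); g=m[:2]+Rot.from_euler("z",m[2]).as_matrix()[:2,0]*-.041
robot.move_ptp([*g,.08],tool(m[2])); robot.servo_line([*g,.040],.1); robot.pause(.1)
t=robot.get_state()["contact_force"]
for z in np.arange(.0375,.029,-.001):
    robot.servo_line([*g,z],.02); f=(robot.get_state()["contact_force"]-t)[2]
    if f>2: break
print(z,f)
robot.ungrasp(); robot.servo_line([*g,.13],.2)
print(robot.get_state()["time_s"])
robot.move_ptp([*bw(-40,-100),.3],tool(B[2])); 
cp=robot.camera_params("wrist"); im=robot.capture("wrist").copy(); save("w7",im)
r=robot.regions_of("wrist","wedge"); v,c=fitwedge(cp,r[0]["region"],np.array([*bw(-12,-35),B[2]]),.015)
print(v,bw(-12,-35),np.degrees(v[2]-B[2]),c)
im2=robot.capture("side"); save("s7",im2)
s=robot.get_state();print(s["time_s"],s["contact_force"])
E
python3 -c "
import cv2,numpy as np
a=cv2.imread('pics/w7.png');b=cv2.imread('pics/s7.png')[60:320,220:520]
a=cv2.resize(a[:300],(480,225));a=cv2.imread('pics/w7.png')[:300,0:520]
b=cv2.resize(b,(277,240));o=np.zeros((300,797,3),np.uint8);o[:300,:520]=a;o[:240,520:]=b;cv2.imwrite('pics/f.png',o)"
```

```text
0.032499999999999994 11.302031782594671
53.7083
[0.56326362 0.08130757 0.16901773] [0.56274978 0.08811473] 0.32760180784208137 0.04883186146616936
54.925 [-0.4013685  -0.80542233 -0.24046058]
```

View pics/f.png

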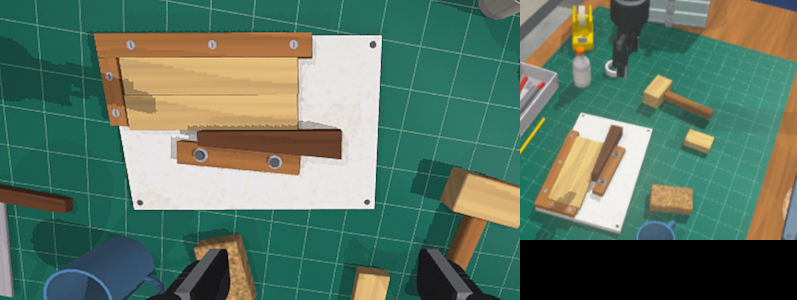

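The final views show the wedge seated along (195–341, 130–158) with both strips against the fence and no visible joint gap. The mallet lies flat at the right near (480,200), and the bystanders are untouched.

```bash
python3 -c "
from rig import robot
print(robot.finish_job())"
```

```text
the job is handed in; nothing more can be done
None
```

I handed the job in at about 55 s: the wedge was set in loose and pressed tight with the mallet, one slow push to about 16 N instead of separate taps. The joint looks closed, the mallet is flat beside the board, and nothing else was moved.

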